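# Tip the calibration fittings off the pivoting tray into the tub

### The job

Bring the grey tub with the fin under the open lip of the pivoting steel tray, then tip the tray with its side lever until all five loose fittings have slid off into the tub. Swing the tray back level with the lever and leave the tub, with all the fittings in it, standing flat on the bench. Do not touch the fittings with the gripper, and leave the bottle, the weight and the jar where they stand.

Things in the scene. Friction and masses are not known exactly. Their poses are not given: they have to be found in the camera images.
- stand: fixed grey stand. Origin on the bench below the middle of the tray's pivot axis (130 mm up); x points level out over the tray's open lip, y along the pivot axis, z up. Base plate x = -140 to +10 mm, 134 mm wide, 12 mm thick; two posts (20 x 12 mm, at x = 0, y = +-61 mm) rise to 134 mm. The space under the lip, beyond x = +10 mm, is free for the tub
- tray (a joint): tilt of the tray about the pivot, rad: 0 = level (end stop), grows as the lip goes down, 1.0 = fully tipped (end stop). A stiff hinge: the tray stays where it is left; moving it takes 3 to 6 N at the knob
- tray_lip (a point): middle of the tray's open front edge, on its floor. The steel tray is 190 mm long (60 in front of the pivot, 130 behind), 102 mm wide outside (96 inside), with 22 mm rims at the back and sides, none at the lip; level, its floor is 134 mm above the bench. Axes as the stand's when level, tilting with the tray
- tray_knob (a point): centre of the black ball knob (26 mm) on the tray's side lever, a 10 mm rod from the pivot axis, 92 mm to the stand's -y side of the tray's middle. Knob 110 mm from the axis; the lever leans 0.5 rad to the stand's -x when level, 0.5 rad to +x when fully tipped: push to +x to tip, to -x to return. 227 mm above the bench at both ends of its swing, 240 mm midway
- tub: loose grey plastic tub, 350 g, open on top, outside 150 (x) x 144 (y) x 60 mm tall, walls and floor 4 mm. Origin at the centre of its underside, z up; its grip fin is on its +x end
- tub_fin (a point): top of the tub's grip fin, at the middle of its 42 mm length: a plain block 14 mm thick (along the tub's y), sticking 41 mm out from the tub's +x wall (tub x = 75 to 116 mm), its underside 22 mm and its top 70 mm above the bench
- nut1: hexagonal brass nut blank, 29 mm across corners (25 across flats), 16 mm tall, 50 g, lying loose on the tray; origin at the centre of its underside
- nut2: hexagonal brass nut blank, 29 mm across corners (25 across flats), 16 mm tall, 50 g, lying loose on the tray; origin at the centre of its underside
- nut3: hexagonal brass nut blank, 29 mm across corners (25 across flats), 16 mm tall, 50 g, lying loose on the tray; origin at the centre of its underside
- bush1: round aluminium flanged bush: flange 27 mm diameter x 6 mm, above it a 19 mm diameter neck, 20 mm tall in all, 30 g, loose on the tray, flange down; origin at the centre of the flange's underside
- bush2: round aluminium flanged bush: flange 27 mm diameter x 6 mm, above it a 19 mm diameter neck, 20 mm tall in all, 30 g, loose on the tray, flange down; origin at the centre of the flange's underside
- bottle: bystander: upright white plastic bottle with a black cap, 64 mm diameter, 115 mm tall, origin at the centre of its underside
- weight: bystander: steel knob weight, 42 mm diameter, 62 mm tall, origin at the centre of its underside
- jar: bystander: amber glass jar with a steel lid, 64 mm diameter, 60 mm tall, origin at the centre of its underside
Mind the look-alikes: they are no part of the job. There is more than one size of the tub; the job needs the largest.

How it is judged:
By the outcome, as a careful person would: the job done as asked, in the order asked, and still so for the second after the job is handed in, with the robot touching nothing.
It also fails if it takes over 64 s, if anything falls off the work surface, if the arm or the gripper's body presses on something with over 40 N, if the wrist force passes 120 N, or if a joint passes its speed limit or range.

### The arm

A 6-joint arm with a two-finger parallel gripper is mounted at the origin on the work surface. World frame = base frame: x ahead of the robot, y to its left, z up, the work surface at z = 0. Lengths are in mm, angles in rad, forces in N, time in s.
With the tool pointing down it reaches from about 275 to 1000 mm from the base axis. Payload 8.4 kg.
Tool frame: the origin (TCP) lies on the mounting face of the last link; the fingertips stand 173 mm ahead of it and the grasp point (between the pads) lies 155 mm ahead of it; z points along the fingers, y is the line along which they close (so a half turn about z gives the same grasp; the last joint's range is limited). The gripper opens to 85 mm and grips with 20 to 120 N. Pads are 22 mm wide; open, the fingers measure 114 mm over their backs; the gripper's body (76 mm by 85 mm) begins 54 mm behind the grasp point. The pads swing forward as they close: fully open they stand 13 mm farther back than shut.
Start: joints at [1.138, 0.353, 1.633, -0, 1.155, -0.002], TCP at [260.998, 567.899, 404.681] pointing down, gripper open.
Joint ranges: [-2.63, 2.63], [-0.92, 2.1], [0.06, 2.66], [-1.3, 4.44], [0, 2.69], [-3.02, 3.02]. Speed limits (rad/s): [2.22, 2.22, 2.79, 3.14, 3.14, 3.14].

### API

Orientations are given as [roll, pitch, yaw] about the fixed x, y, z axes, in that order (R = Rz(yaw) Ry(pitch) Rx(roll)).
In Python, from rig import r gives the robot as it stands.
- The arm moves only by the tool apply_moves, never from a script. Its argument "deltas" is a list of rows, each an object with "claw": the gripper command: -1 is fully open, 1 is shut, values between are in proportion; "delta_pos": the shift along the tool's x, y, z in cm, a list of three; "yaw": the turn about the tool's z in rad. In form: [{"claw": claw, "delta_pos": [tx, ty, tz], "yaw": yaw}, ...]. A call has 1 to 8 rows; each row shifts and turns the commanded pose from where the row before left it, along the tool's axes as they then stand; what a row does not reach is not made up. A row lasts 1/8 s, in which the tool goes at most 62.5 mm and 10.7 degrees, less where a joint would pass 70% of its speed; a pose out of reach is approached as far as the arm can. A call with a gripper value outside its range is refused whole. The fingers move at their own pace and stop on an object; "grip_force" is the grip in N (left out, the last holds). Time passes only in rows, so rows that do not move let the fingers close. It gives the time, the measured TCP pose, the force, the opening and the grip force at its end, in the units of the state.
- r.sense(): the state, without advancing time (a new reading comes with each control period).
- r.grab_frame(name): name is "scene" or "top" or "wrist"; returns a dict with "img" (384x512x3 uint8, blue, green, red), "z_map" (384x512 float32, mm along the optical axis (not along the pixel's ray), 0 where there is no reading), "fx", "fy", "cx", "cy" (pixels), "eye" and "rotation" of the camera in the world; the wrist camera has in their place "T_tool_cam" (4x4, takes a point from camera to tool coordinates, whose origin is the TCP and whose axes are the flange's). Camera axes: x right, y up, looking along -z (the intrinsics and any distortion apply to the point x, -y, -z); pixel columns grow to the right and rows downward; lengths in mm; the calibration is good to about 2 mm. A picture is of the moment at which its call begins: read the wrist's pose just before it.
- r.sign_off(): hands the job in; it is judged then, once.
The state is a dict: "clock": time; "qpos": joint angles; "qvel": joint speeds; "joint_efforts": joint torques, N m; "eef_pos": TCP position; "tcp_rot": TCP orientation; "contact_force": force on the tool from outside, world axes, zero at the start; "wrist_torque": the same for the moment, N m; "opening": opening from 0.0 (shut) to 1.0 (fully open); "grasp_force": force on a finger pad.
Only numpy, scipy, OpenCV 4.12 (cv2) and the standard library are available. Lean on these libraries where they do the work, as an engineer would, in place of code of your own. Each camera call takes 0.05 s, during which the arm holds its last target. There are 200 camera calls.

## Working session

There is one attempt and no reset: what is moved stays moved. The work goes in short steps, Python scripts to look and compute and a tool call to move; the robot and the scene stay as the last step left them, time stands still between calls to the robot, and variables do not carry over. Pictures are saved under pics/ and viewed, at most 10 in all, crops included, and the job is handed in when it is done.

Besides the shell and the picture viewer there is one more tool, called after "Request:" as a command line: name --argument value ..., lists and objects as JSON in quotes. apply_moves: Moves the arm, as the interface text tells. Its arguments: {"type":"object","properties":{"deltas":{"type":"array"},"grip_force":{"type":"number"}},"required":["deltas"]}

```bash
mkdir -p pics; cat > h.py <<'E'
import numpy as np,cv2
from rig import r
def pts(f):
    h,w=f["z_map"].shape;v,u=np.mgrid[:h,:w];z=f["z_map"]
    p=np.stack([(u-f["cx"])/f["fx"]*z,-(v-f["cy"])/f["fy"]*z,-z],-1)
    return p@np.array(f["rotation"]).T+np.array(f["eye"])
E
python3 - <<'E'
from h import *
s=r.sense();print(s)
for n in("scene","top"):
    f=r.grab_frame(n);cv2.imwrite(f"pics/{n}1.png",f["img"]);np.savez(f"{n}1.npz",**f)
    print(n,{k:(v if k not in("img","z_map") else 0) for k,v in f.items()})
E
```

```text
{'clock': 0.0, 'qpos': array([ 1.13760256e+00,  3.53639372e-01,  1.63415048e+00,  1.33406360e-05,
        1.15518378e+00, -2.38130105e-03]), 'qvel': array([-5.55647720e-04, -9.43379406e-04, -5.58018898e-04,  5.59839840e-04,
       -1.96088433e-04,  9.56974450e-05]), 'joint_efforts': array([ 2.52033613e-03, -6.05252194e+01, -3.42070198e+01,  1.76891635e-04,
        9.26293375e-03,  3.71538704e-05]), 'eef_pos': array([260.89233729, 567.67931182, 403.95999723]), 'tcp_rot': array([-3.14021171e+00, -1.54859758e-05,  2.71077478e+00]), 'contact_force': array([-0.76124802, -0.73604591,  1.21175783]), 'wrist_torque': array([-0.03340777, -0.00032883,  0.0047278 ]), 'grasp_force': 0.0, 'opening': 0.9971072300878573}
scene {'img': 0, 'z_map': 0, 'fx': 441.472301044025, 'fy': 441.472301044025, 'cx': 255.03698116978643, 'cy': 192.3133464250232, 'eye': array([1067.57223076,  789.72204499, 1108.43656751]), 'rotation': array([0.79736891, 0.00996355, 2.50661524])}
top {'img': 0, 'z_map': 0, 'fx': 417.50005249323175, 'fy': 417.50005249323175, 'cx': 253.06305185638368, 'cy': 185.8058569618333, 'eye': array([ 431.01154696,   10.85254282, 1561.96183714]), 'rotation': array([ 0.06608653, -0.01165962, -1.54808495])}
```

View pics/scene1.png

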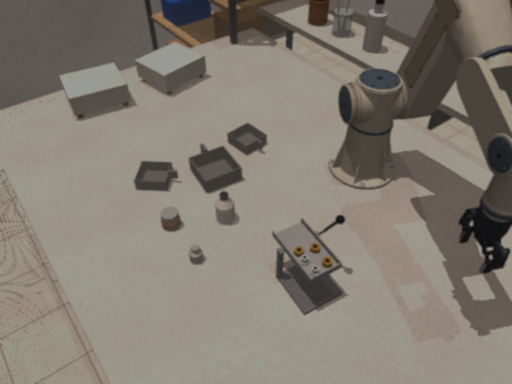

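View pics/top1.png

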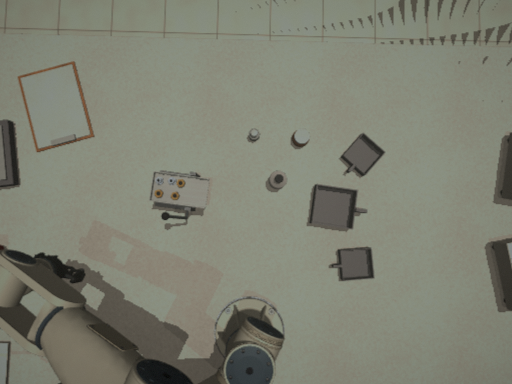

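```bash
cat > h.py <<'E'
import numpy as np,cv2
from scipy.spatial.transform import Rotation as R
from rig import r
def pts(f):
    h,w=f["z_map"].shape;v,u=np.mgrid[:h,:w];z=f["z_map"]
    p=np.stack([(u-f["cx"])/f["fx"]*z,-(v-f["cy"])/f["fy"]*z,-z],-1)
    return p@R.from_euler("xyz",f["rotation"]).as_matrix().T+np.array(f["eye"])
E
python3 - <<'E'
from h import *
f=dict(np.load("top1.npz"));P=pts(f);z=P[...,2]
print("bench",np.median(z[100:120,300:330]))
def box(n,u0,u1,v0,v1,a,b):
    p=P[v0:v1,u0:u1].reshape(-1,3);p=p[(p[:,2]>a)&(p[:,2]<b)]
    if len(p)<4: print(n,len(p));return
    c,s,an=cv2.minAreaRect(p[:,:2].astype(np.float32));print(n,len(p),"c",np.round(c,1),"size",np.round(s,1),"ang",round(an,1),"z",np.round(np.median(p[:,2]),1))
box("tub rim",300,375,180,240,50,66)
box("tub all",300,375,180,240,30,90)
box("fin",355,375,200,220,50,90)
box("bottle",262,295,165,195,60,125)
box("jar",290,312,125,150,40,75);box("weight",245,262,125,145,30,75)
box("small1",335,390,130,180,25,90);box("small2",325,380,240,285,25,90)
box("tray all",145,215,165,213,125,175)
box("knob",155,195,211,226,200,250)
np.set_printoptions(linewidth=250,suppress=True)
print(z[165:224:3,146:214:3].astype(int))
f=dict(np.load("scene1.npz"));Q=pts(f);print("bench s",np.median(Q[320:340,150:180,2]))
q=Q[205:310,260:350].reshape(-1,3)
for a,b in((125,170),(205,250)):
    w=q[(q[:,2]>a)&(q[:,2]<b)];print(len(w),cv2.minAreaRect(w[:,:2].astype(np.float32)))
q=Q[140:190,185:245].reshape(-1,3);w=q[(q[:,2]>50)&(q[:,2]<66)];print(cv2.minAreaRect(w[:,:2].astype(np.float32)))
E
```

```text
bench -0.2667342868052174
tub rim 228 c [ 463.2 -318.3] size [188.  144.2] ang 83.2 z 59.3
tub all 381 c [ 463.  -320.3] size [192.1 144.2] ang 83.2 z 58.0
fin 66 c [ 466.9 -393.6] size [43.1 41.9] ang 1.2 z 68.5
bottle 244 c [556.5 -94.5] size [57.6 60.7] ang 2.1 z 83.8
jar 198 c [ 718.5 -178.5] size [54.2 55.2] ang 67.7 z 60.0
weight 101 c [726.   -3.7] size [42.3 37.1] ang 0.9 z 43.1
small1 246 c [ 649.6 -400.2] size [110.4 147.6] ang 49.5 z 42.0
small2 258 c [ 257.7 -371.6] size [110.8 147. ] ang 6.2 z 43.6
tray all 1756 c [504.3 246.7] size [190.  138.4] ang 83.7 z 134.7
knob 61 c [419.5 271.3] size [24.3 26.2] ang 24.9 z 234.8
[[   0   -1    2    0   -3   -6   -3   -4   -1    0    0    0    3    0    0    3    4   -5   -8    0    0    5    3]
 [   1   -1   -5   -1   -2    0    0   -2   -7    0    2   -2    0   -1   -2    1   -3   -2    0    0   -2   -6    5]
 [   5   -1    0  149  152   14    8    9   10    2    0   -2    0    1   -5   -3   -4   -2    0    0    3    0   -2]
 [   4    5    0  131  133  132  131  134  135  136  153  151    7    9   10  130  134  102   -5    0    
[... 1533 characters left out ...]
 2    6   -2]
 [  -1 1561    3    1    0    0  238  236  211  198  185  172  157  140    1   -5    9    3    4    1    1    0   -2]
 [  -6    0    2   -4    3   -3  227  228   -5    2   -4   -2    1    4   -3   -3    1    0    3    1    2   -2    3]
 [  -3    4   -6   -7    3    1    0   -3    1   -1    2   -1   -1   -2   -5    2   -1   -2   -2    0    4    6    4]]
bench s 0.14706475205287006
2345 ((494.8125, 252.2819061279297), (192.7546844482422, 160.7881622314453), 84.08092498779297)
79 ((420.3217468261719, 280.9826965332031), (19.622941970825195, 24.767845153808594), 41.48200607299805)
((426.4591979980469, -306.2688293457031), (191.13140869140625, 220.07748413085938), 83.06941986083984)
```

```bash
python3 - <<'E'
from h import *
f=dict(np.load("top1.npz"));P=pts(f)
def grab(u0,u1,v0,v1,a,b):
    p=P[v0:v1,u0:u1].reshape(-1,3);return p[(p[:,2]>a)&(p[:,2]<b)]
# tray: back part only
p=grab(145,215,165,213,122,165)
for it,th in enumerate((83.7,83.7)):
    d=-np.array([np.cos(np.radians(th)),np.sin(np.radians(th))]);n=np.array([-d[1],d[0]])
    x=p[:,:2]@d
    # front corners: use points front 45mm and back 110mm
    m=(x<x.max()-85)|(x>x.max()-45)
    c,s,an=cv2.minAreaRect(p[m,:2].astype(np.float32));print(c,s,an)
for th in (82.5,83.2,83.7,84.5):
    d=-np.array([np.cos(np.radians(th)),np.sin(np.radians(th))]);n=np.array([-d[1],d[0]])
    x=p[:,:2]@d;y=p[:,:2]@n
    for nm,m in(("back",x<x.max()-85),("front",x>x.max()-45)): print(th,nm,y[m].min(),y[m].max(),x[m].min(),x[m].max())
k=np.array([419.5,271.3]);print("knob",k@d,k@n)
c0=p
t=grab(300,375,180,240,45,90)
for th in(82.2,83.2,84.2):
    d=-np.array([np.cos(np.radians(th)),np.sin(np.radians(th))]);n=np.array([-d[1],d[0]])
    x=t[:,:2]@d;y=t[:,:2]@n;m=x>x.max()-36;w=x<x.max()-44
    print("tub",th,x.min(),x.max(),y[w].min(),y[w].max(),"fin y",y[m].min(),y[m].max(),m.sum(),t[m,2].mean())
E
```

```text
(508.33917236328125, 246.1920166015625) (190.00685119628906, 101.90632629394531) 83.62248992919922
(508.33917236328125, 246.1920166015625) (190.00685119628906, 101.90632629394531) 83.62248992919922
82.5 back 419.41763912439717 522.7811997819224 -405.80080939401995 -299.89323089725906
82.5 front 422.1655829045387 523.9550706066625 -259.53634675739164 -214.77202884231255
83.2 back 424.31158029841004 526.558159180981 -399.78045266777815 -294.6431292354298
83.2 front 425.24455261692475 526.8090149028272 -254.26990372663917 -209.3926972946558
83.7 back 427.3646292921761 529.266303970829 -395.4670009326357 -290.5007907698311
83.7 front 427.1934632488704 528.7994289557482 -250.43797375345505 -205.4947565930512
84.5 back 431.50033054980713 534.4660353423402 -389.25675251552644 -283.21205821702824
84.5 front 430.24399197846463 531.9002676743269 -243.0197946120343 -198.09825241886173
knob -310.2582817992496 391.5657525562947
tub 82.2 158.45570695431408 350.62230923193925 428.95047715079653 574.0365078321244 fin y 496.0156904872273 509.8092810211196 42 69.1701947767325
tub 83.2 167.20836699402997 359.2605708186056 425.55001563158106 569.7226014935692 fin y 490.0369617969177 503.90546556348255 42 69.1701947767325
tub 84.2 175.3832203280331 367.7893981551654 420.2621646510275 565.8997532903883 fin y 483.90896310095013 497.84815561959306 42 69.1701947767325
```

Request:
apply_moves --deltas '[{"claw": -1, "delta_pos": [0, 0, -0.9], "yaw": 0.18}, {"claw": -1, "delta_pos": [0, 0, -0.9], "yaw": 0.18}, {"claw": -1, "delta_pos": [0, 0, -0.9], "yaw": 0.18}, {"claw": -1, "delta_pos": [0, 0, -0.9], "yaw": 0.18}, {"claw": -1, "delta_pos": [0, 0, -0.9], "yaw": 0.18}, {"claw": -1, "delta_pos": [0, 0, -0.9], "yaw": 0.18}, {"claw": -1, "delta_pos": [0, 0, -0.9], "yaw": 0.18}]' --grip_force 80

```text
clock: 0.98
eef_pos: [260.9, 567.8, 467.5]
tcp_rot: [-3.141, 0.001, 1.445]
contact_force: [-0.9, -0.4, -0.6]
opening: 0.999
grasp_force: 0.0
```

Request:
apply_moves --deltas '[{"claw": -1, "delta_pos": [-5.5, 1.8, 0], "yaw": 0}, {"claw": -1, "delta_pos": [-5.5, 1.8, 0], "yaw": 0}, {"claw": -1, "delta_pos": [-5.5, 1.8, 0], "yaw": 0}, {"claw": -1, "delta_pos": [-5.5, 1.8, 0], "yaw": 0}, {"claw": -1, "delta_pos": [-5.5, 1.8, 0], "yaw": 0}, {"claw": -1, "delta_pos": [-5.5, 1.8, 0], "yaw": 0}, {"claw": -1, "delta_pos": [-5.5, 1.8, 0], "yaw": 0}, {"claw": -1, "delta_pos": [-5.5, 1.8, 0], "yaw": 0}]'

```text
clock: 1.98
eef_pos: [351.1, 112.1, 467.7]
tcp_rot: [3.141, -0.0, 1.451]
contact_force: [0.1, 0.7, -0.4]
opening: 1.001
grasp_force: 0.0
```

Request:
apply_moves --deltas '[{"claw": -1, "delta_pos": [-5.5, 1.8, 0], "yaw": 0}, {"claw": -1, "delta_pos": [-5.5, 1.8, 0], "yaw": 0}, {"claw": -1, "delta_pos": [-5.5, 1.8, 0], "yaw": 0}, {"claw": -1, "delta_pos": [-5.5, 1.8, 0], "yaw": 0}, {"claw": -1, "delta_pos": [-5.5, 1.8, 0], "yaw": 0}, {"claw": -1, "delta_pos": [-5.5, 1.8, 0], "yaw": 0}, {"claw": -1, "delta_pos": [-5.5, 1.8, 2], "yaw": 0}, {"claw": -1, "delta_pos": [-5.5, 1.8, 2], "yaw": 0}]'

```text
clock: 2.98
eef_pos: [441.5, -342.3, 427.1]
tcp_rot: [3.141, 0.0, 1.45]
contact_force: [0.5, -0.2, 1.2]
opening: 1.001
grasp_force: 0.0
```

Request:
apply_moves --deltas '[{"claw": -1, "delta_pos": [-2.5, 1.0, 4], "yaw": 0}, {"claw": -1, "delta_pos": [-2.0, 0.5, 4], "yaw": 0}, {"claw": -1, "delta_pos": [0, 0, 4], "yaw": 0}, {"claw": -1, "delta_pos": [0, 0, 0], "yaw": 0}, {"claw": -1, "delta_pos": [0, 0, 0], "yaw": 0}]'

```text
clock: 3.6
eef_pos: [451.5, -386.8, 308.9]
tcp_rot: [3.141, 0.001, 1.451]
contact_force: [0.2, 0.6, -0.8]
opening: 1.001
grasp_force: 0.0
```

```bash
python3 - <<'E'
from h import *
s=r.sense();p=s["eef_pos"];print(p,s["tcp_rot"])
f=r.grab_frame("wrist");cv2.imwrite("pics/w1.png",f["img"])
T=np.array(f["T_tool_cam"]);z=f["z_map"];v,u=np.mgrid[:384,:512]
c=np.stack([(u-f["cx"])/f["fx"]*z,-(v-f["cy"])/f["fy"]*z,-z,np.ones_like(z)],-1)@T.T
w=c[...,:3]@R.from_euler("xyz",s["tcp_rot"]).as_matrix().T+p
w=w.reshape(-1,3);m=(z.ravel()>0)&(w[:,2]>64)&(w[:,2]<76)&(w[:,1]<-340)&(abs(w[:,0]-450)<40)
q=w[m];print(len(q),cv2.minAreaRect(q[:,:2].astype(np.float32)),q.mean(0))
E
```

```text
[ 451.47853005 -386.84979754  308.89084551] [3.14078997e+00 5.38963800e-04 1.45103367e+00]
1101 ((454.2275085449219, -391.31988525390625), (41.51765823364258, 13.51932430267334), 82.99275207519531) [ 454.20087225 -389.97454192   70.37257525]
```

Request:
apply_moves --deltas '[{"claw": -1, "delta_pos": [-0.5, 0.3, 2.7], "yaw": 0}, {"claw": -1, "delta_pos": [0, 0, 3.5], "yaw": 0}, {"claw": -1, "delta_pos": [0, 0, 3], "yaw": 0}, {"claw": -1, "delta_pos": [0, 0, 1.6], "yaw": 0}, {"claw": 0.9, "delta_pos": [0, 0, 0], "yaw": 0}, {"claw": 1, "delta_pos": [0, 0, 0], "yaw": 0}, {"claw": 1, "delta_pos": [0, 0, 0], "yaw": 0}, {"claw": 1, "delta_pos": [0, 0, 0], "yaw": 0}]' --grip_force 110

```text
clock: 4.65
eef_pos: [453.7, -392.3, 200.6]
tcp_rot: [3.141, 0.001, 1.451]
contact_force: [-5.9, -4.8, 17.4]
opening: 0.151
grasp_force: 87.4
```

Request:
apply_moves --deltas '[{"claw": 1, "delta_pos": [0, 0, 0], "yaw": 0}, {"claw": 1, "delta_pos": [0, 0, 0], "yaw": 0}, {"claw": 1, "delta_pos": [0, 0, -0.5], "yaw": 0}, {"claw": 1, "delta_pos": [0, 0, -1], "yaw": 0}, {"claw": 1, "delta_pos": [0, 0, 0], "yaw": 0}]'

```text
clock: 5.28
eef_pos: [453.7, -392.3, 215.6]
tcp_rot: [3.14, 0.001, 1.451]
contact_force: [-0.1, 0.5, -2.9]
opening: 0.15
grasp_force: 107.1
```

```bash
python3 - <<'E'
from h import *
f=r.grab_frame("top");P=pts(f);p=P[170:245,295:380].reshape(-1,3)
d=-np.array([.1184,.993]);n=np.array([.993,-.1184]);q=p[:,:2]-[453.7,-392.3]
x=q@d;y=q@n
for a,b in((-175,-165),(-150,-120),(-120,-60)):
    m=(x>a)&(x<b)&(abs(abs(y)-70)<3 if a>-160 else abs(y)<70)&(p[:,2]>45);print(a,m.sum(),np.median(p[m,2]))
m=(x>-164)&(x<-140)&(abs(y)<60);print(np.median(p[m,2]));m=(x>-55)&(x<-28)&(abs(y)<60);print(np.median(p[m,2]))
E
```

```text
-175 67 65.3398011296747
-150 33 75.40078926219599
-120 109 478.7991713776885
18.88920635001432
20.248607577444773
```

Request:
apply_moves --deltas '[{"claw": 1, "delta_pos": [1.35, -1.2], "yaw": 0}]'

```text
$.deltas[0].delta_pos: bad value
```

Request:
apply_moves --deltas '[{"claw": 1, "delta_pos": [1.35, -1.4, 0], "yaw": 0}, {"claw": 1, "delta_pos": [2.7, -1.8, 0], "yaw": 0}, {"claw": 1, "delta_pos": [2.7, -1.6, 0], "yaw": 0}, {"claw": 1, "delta_pos": [4.6, -0.6, 0], "yaw": 0}, {"claw": 1, "delta_pos": [4.6, -0.6, 0], "yaw": 0}, {"claw": 1, "delta_pos": [4.6, -0.6, 0], "yaw": 0}, {"claw": 1, "delta_pos": [4.6, -0.5, 0], "yaw": 0}]'

```text
clock: 6.2
eef_pos: [412.8, -132.5, 214.7]
tcp_rot: [3.141, 0.0, 1.45]
contact_force: [0.2, 0.2, -2.9]
opening: 0.146
grasp_force: 107.3
```

Request:
apply_moves --deltas '[{"claw": 1, "delta_pos": [4.6, -0.5, 0], "yaw": 0}, {"claw": 1, "delta_pos": [4.6, -0.5, 0], "yaw": 0}, {"claw": 1, "delta_pos": [4.2, -0.4, 0], "yaw": 0}, {"claw": 1, "delta_pos": [0.5, 2.0, 0], "yaw": 0}, {"claw": 1, "delta_pos": [0.5, 2.5, 0], "yaw": 0}, {"claw": 1, "delta_pos": [0.5, 2.0, 0], "yaw": 0}, {"claw": 1, "delta_pos": [0, 0.2, 0], "yaw": 0}, {"claw": 1, "delta_pos": [0, 0, 0], "yaw": 0}]'

```text
clock: 7.2
eef_pos: [482.6, 7.6, 214.4]
tcp_rot: [-3.14, 0.0, 1.451]
contact_force: [-0.6, -1.4, -3.2]
opening: 0.148
grasp_force: 107.5
```

```bash
python3 - <<'E'
from h import *
s=r.sense();print(s["eef_pos"],s["contact_force"])
f=r.grab_frame("top");cv2.imwrite("pics/top2.png",cv2.resize(f["img"][130:270,120:320],None,fx=4,fy=4))
P=pts(f);p=P[130:240,190:280].reshape(-1,3)
pv=np.array([504.4,211.4]);d=-np.array([.1106,.9939]);n=np.array([.9939,-.1106]);q=p[:,:2]-pv;x=q@d;y=q@n
m=(p[:,2]>60)&(p[:,2]<85)&(x>75)&(x<168)
print("rim y",y[m].min(),y[m].max(),x[m].max(),np.median(p[m,2]))
E
```

```text
[482.61477118   7.59550072 214.35296381] [-0.6222174  -1.43805882 -3.1773843 ]
rim y -70.03496634000948 74.06317601957463 166.24391649028146 72.76370831268832
```

View pics/top2.png

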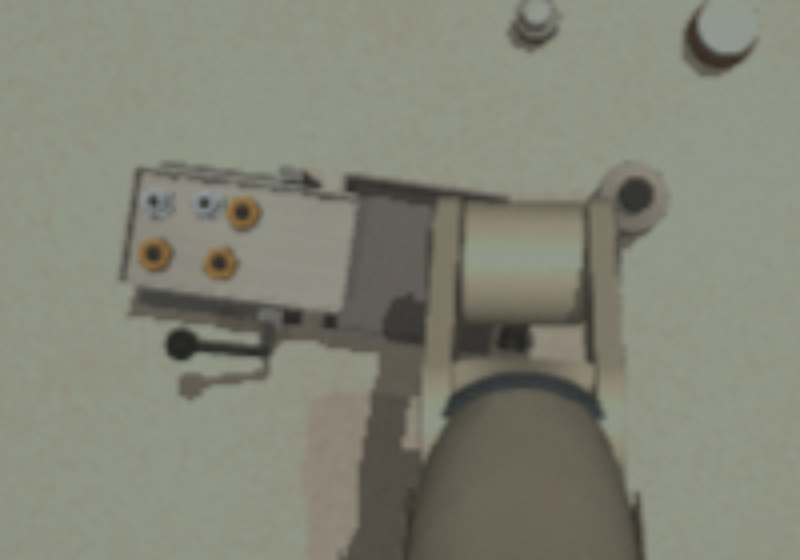

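Request:
apply_moves --deltas '[{"claw": 1, "delta_pos": [0.9, -0.1, 0], "yaw": 0}, {"claw": 1, "delta_pos": [0.9, 0, 0], "yaw": 0}, {"claw": 1, "delta_pos": [0, 0, 0.7], "yaw": 0}, {"claw": 1, "delta_pos": [0, 0, 0.5], "yaw": 0}, {"claw": 1, "delta_pos": [0, 0, 0.2], "yaw": 0}, {"claw": 1, "delta_pos": [0, 0, 0], "yaw": 0}]'

```text
clock: 8.0
eef_pos: [484.5, 25.6, 200.7]
tcp_rot: [-3.141, 0.0, 1.451]
contact_force: [-2.0, 0.7, 3.0]
opening: 0.15
grasp_force: 108.4
```

Request:
apply_moves --deltas '[{"claw": -1, "delta_pos": [0, 0, 0], "yaw": 0}, {"claw": -1, "delta_pos": [0, 0, 0], "yaw": 0}, {"claw": -1, "delta_pos": [0, 0, 0], "yaw": 0}, {"claw": -1, "delta_pos": [0, 0, 0], "yaw": 0}, {"claw": -1, "delta_pos": [0, 0, -3], "yaw": 0}, {"claw": -1, "delta_pos": [0, 0, -5], "yaw": 0}, {"claw": -1, "delta_pos": [0, 0, -6], "yaw": 0}, {"claw": -1, "delta_pos": [0, 0, -6], "yaw": 0}]'

```text
clock: 9.0
eef_pos: [484.3, 25.7, 402.6]
tcp_rot: [-3.142, 0.0, 1.451]
contact_force: [1.1, 0.2, 0.3]
opening: 1.002
grasp_force: 0.0
```

Request:
apply_moves --deltas '[{"claw": -1, "delta_pos": [3.0, -2, -3], "yaw": 0}, {"claw": -1, "delta_pos": [5, -2, -2], "yaw": 0}, {"claw": -1, "delta_pos": [5, -2, 0], "yaw": 0}, {"claw": -1, "delta_pos": [5, -2, 0], "yaw": 0}, {"claw": -1, "delta_pos": [4, -1.4, 0], "yaw": 0}, {"claw": -1, "delta_pos": [1.8, 0, 0], "yaw": 0}, {"claw": -1, "delta_pos": [0, 0, 0], "yaw": 0}, {"claw": -1, "delta_pos": [0, 0, 0], "yaw": 0}]'

```text
clock: 10.0
eef_pos: [420.1, 272.3, 450.5]
tcp_rot: [-3.141, 0.001, 1.45]
contact_force: [-0.9, -0.0, 0.5]
opening: 0.999
grasp_force: 0.0
```

```bash
cat >> h.py <<'E'
def wristpts(f,s):
    z=f["z_map"];v,u=np.mgrid[:384,:512]
    c=np.stack([(u-f["cx"])/f["fx"]*z,-(v-f["cy"])/f["fy"]*z,-z,np.ones_like(z)],-1)@np.array(f["T_tool_cam"]).T
    return c[...,:3]@R.from_euler("xyz",s["tcp_rot"]).as_matrix().T+s["eef_pos"]
E
python3 - <<'E'
from h import *
s=r.sense();p=s["eef_pos"];print(p)
f=r.grab_frame("wrist");cv2.imwrite("pics/w2.png",f["img"]);w=wristpts(f,s)
m=(f["z_map"]>0)&(w[...,2]>215)&(w[...,2]<245)&(np.hypot(w[...,0]-419,w[...,1]-273)<30)
q=w[m];print(len(q),cv2.minAreaRect(q[:,:2].astype(np.float32)),q.mean(0),q[:,2].max())
f=r.grab_frame("top");P=pts(f)
pv=np.array([504.4,211.4]);d=-np.array([.1106,.9939]);n=np.array([.9939,-.1106]);q=P[...,:2]-pv;x=q@d;y=q@n;z=P[...,2]
m=(z>45)&(z<75)&(x>67)&(x<220)&(abs(y)<90);print("tub x max(fin)",x[m].max());m&=x<160;print("y",y[m].min(),y[m].max(),np.median(z[m]))
E
```

```text
[420.10474687 272.32127044 450.46938842]
1229 ((419.376953125, 278.12200927734375), (25.109811782836914, 24.268428802490234), 7.3142876625061035) [419.60509483 280.08939043 235.72282355] 241.37787125716207
tub x max(fin) 210.53489829704293
y -70.59292880026582 73.17942956067489 58.953430524423766
```

View pics/w2.png

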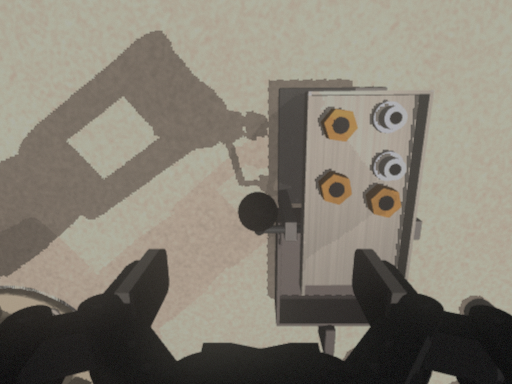

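Request:
apply_moves --deltas '[{"claw": -1, "delta_pos": [0.3, 0, 2.5], "yaw": 0}, {"claw": -1, "delta_pos": [0, 0, 3], "yaw": 0}, {"claw": -1, "delta_pos": [0, 0, 1.5], "yaw": 0}, {"claw": 1, "delta_pos": [0, 0, 0], "yaw": 0}, {"claw": 1, "delta_pos": [0, 0, 0], "yaw": 0}, {"claw": 1, "delta_pos": [0, 0, 0], "yaw": 0}, {"claw": 1, "delta_pos": [0, 0, 0], "yaw": 0}, {"claw": 1, "delta_pos": [0, 0, 0], "yaw": 0}]' --grip_force 40

```text
clock: 11.1
eef_pos: [419.3, 276.6, 381.8]
tcp_rot: [-3.139, -0.001, 1.45]
contact_force: [-9.6, 1.4, 9.4]
opening: 0.277
grasp_force: 38.6
```

Request:
apply_moves --deltas '[{"claw": 1, "delta_pos": [-0.5, 0, -0.25], "yaw": 0}, {"claw": 1, "delta_pos": [-0.5, 0, -0.23], "yaw": 0}, {"claw": 1, "delta_pos": [-0.51, 0, -0.2], "yaw": 0}, {"claw": 1, "delta_pos": [-0.52, 0, -0.18], "yaw": 0}, {"claw": 1, "delta_pos": [-0.53, 0, -0.15], "yaw": 0}, {"claw": 1, "delta_pos": [-0.53, 0.05, -0.12], "yaw": 0}, {"claw": 1, "delta_pos": [-0.54, 0, -0.1], "yaw": 0}, {"claw": 1, "delta_pos": [-0.55, 0, -0.07], "yaw": 0}]'

```text
clock: 12.1
eef_pos: [414.7, 235.2, 393.8]
tcp_rot: [-3.139, -0.002, 1.45]
contact_force: [-6.2, 7.2, -2.5]
opening: 0.272
grasp_force: 39.9
```

```bash
python3 - <<'E'
from h import *
s=r.sense();print(s["eef_pos"],s["contact_force"],s["opening"])
f=r.grab_frame("scene");cv2.imwrite("pics/s2.png",cv2.resize(f["img"][180:330,220:420],None,fx=4,fy=4))
E
```

```text
[414.73616138 235.20418631 393.76475548] [-6.22833051  7.17567149 -2.46743909] 0.2716843877201154
```

View pics/s2.png

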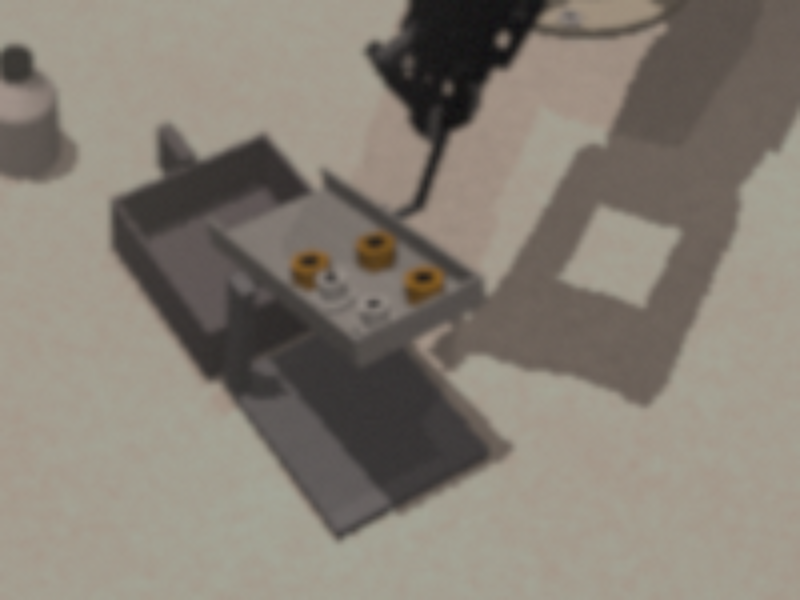

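Request:
apply_moves --deltas '[{"claw": 1, "delta_pos": [-0.55, 0, -0.04], "yaw": 0}, {"claw": 1, "delta_pos": [-0.55, 0, -0.01], "yaw": 0}, {"claw": 1, "delta_pos": [-0.55, 0, 0.01], "yaw": 0}, {"claw": 1, "delta_pos": [-0.55, 0, 0.04], "yaw": 0}, {"claw": 1, "delta_pos": [-0.55, 0, 0.07], "yaw": 0}, {"claw": 1, "delta_pos": [-0.54, 0.05, 0.1], "yaw": 0}, {"claw": 1, "delta_pos": [-0.53, 0, 0.12], "yaw": 0}, {"claw": 1, "delta_pos": [-0.53, 0, 0.15], "yaw": 0}]'

```text
clock: 13.15
eef_pos: [409.9, 191.7, 390.2]
tcp_rot: [-3.139, -0.001, 1.451]
contact_force: [-11.7, -2.6, 16.0]
opening: 0.25
grasp_force: 37.8
```

Request:
apply_moves --deltas '[{"claw": 1, "delta_pos": [-0.52, 0, 0.18], "yaw": 0}, {"claw": 1, "delta_pos": [-0.51, 0, 0.2], "yaw": 0}, {"claw": 1, "delta_pos": [-0.5, 0, 0.23], "yaw": 0}, {"claw": 1, "delta_pos": [-0.4, 0, 0.2], "yaw": 0}, {"claw": 1, "delta_pos": [0, 0, 0], "yaw": 0}, {"claw": 1, "delta_pos": [0, 0, 0], "yaw": 0}, {"claw": 1, "delta_pos": [0, 0, 0], "yaw": 0}, {"claw": 1, "delta_pos": [0, 0, 0], "yaw": 0}]'

```text
clock: 14.15
eef_pos: [408.7, 172.4, 381.2]
tcp_rot: [-3.142, -0.0, 1.451]
contact_force: [0.8, 0.0, 0.3]
opening: 0.001
grasp_force: 0.0
```

```bash
python3 - <<'E'
from h import *
s=r.sense();print(s["eef_pos"],s["contact_force"],s["opening"])
f=r.grab_frame("scene");cv2.imwrite("pics/s3.png",cv2.resize(f["img"][180:330,220:420],None,fx=4,fy=4))
E
```

```text
[408.72130796 172.37079834 381.18606388] [0.79994411 0.0446677  0.2561003 ] 0.0005442832117100459
```

View pics/s3.png

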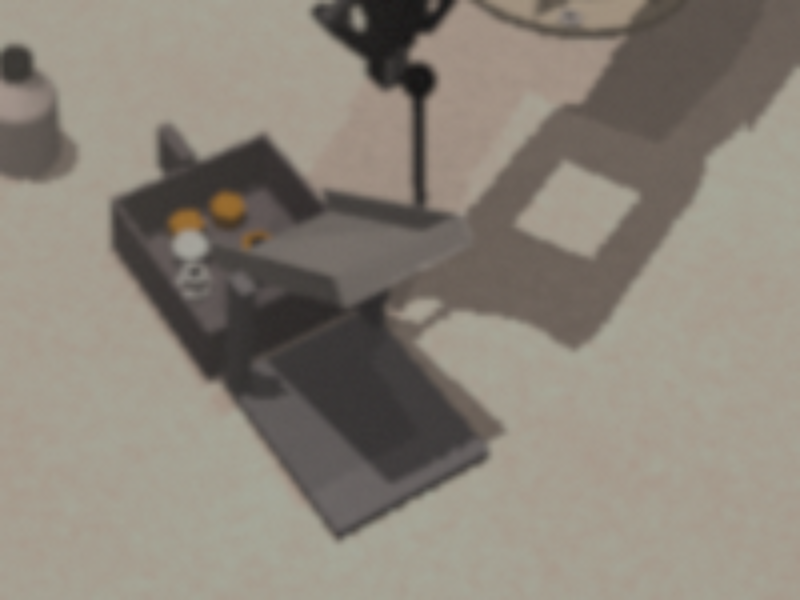

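Request:
apply_moves --deltas '[{"claw": 1, "delta_pos": [0.6, 0, 0], "yaw": 0}, {"claw": 1, "delta_pos": [0.6, 0, 0], "yaw": 0}, {"claw": 1, "delta_pos": [0.6, 0, 0], "yaw": 0}, {"claw": 1, "delta_pos": [0.6, 0, 0], "yaw": 0}, {"claw": 1, "delta_pos": [0.6, 0, 0], "yaw": 0}, {"claw": 1, "delta_pos": [0.6, 0, 0], "yaw": 0}, {"claw": 1, "delta_pos": [0.6, 0, 0], "yaw": 0}, {"claw": 1, "delta_pos": [0.6, 0, 0], "yaw": 0}]'

```text
clock: 15.2
eef_pos: [414.4, 220.3, 381.1]
tcp_rot: [-3.141, 0.0, 1.451]
contact_force: [-0.3, -2.1, -0.0]
opening: -0.001
grasp_force: 0.9
```

Request:
apply_moves --deltas '[{"claw": 1, "delta_pos": [0.5, 0, 0], "yaw": 0}, {"claw": 1, "delta_pos": [0.5, 0, 0], "yaw": 0}, {"claw": 1, "delta_pos": [0.5, 0, 0], "yaw": 0}, {"claw": 1, "delta_pos": [0.5, 0, 0], "yaw": 0}, {"claw": 1, "delta_pos": [0.4, 0, 0], "yaw": 0}]'

```text
clock: 15.82
eef_pos: [417.4, 244.0, 381.2]
tcp_rot: [3.141, 0.0, 1.451]
contact_force: [0.5, -1.6, -1.4]
opening: -0.0
grasp_force: 1.0
```

Request:
apply_moves --deltas '[{"claw": 1, "delta_pos": [0.3, 0, 0], "yaw": 0}, {"claw": 1, "delta_pos": [0.3, 0, 0], "yaw": 0}, {"claw": 1, "delta_pos": [0, 0, 0], "yaw": 0}]'

```text
clock: 16.2
eef_pos: [418.1, 250.0, 381.3]
tcp_rot: [3.141, -0.0, 1.451]
contact_force: [0.5, -1.1, 0.2]
opening: -0.0
grasp_force: 0.4
```

Request:
apply_moves --deltas '[{"claw": 1, "delta_pos": [0.2, 0, 0], "yaw": 0}, {"claw": 1, "delta_pos": [0, 0, 0], "yaw": 0}]'

```text
clock: 16.45
eef_pos: [418.3, 251.8, 381.2]
tcp_rot: [3.142, -0.0, 1.451]
contact_force: [0.0, -2.0, 0.1]
opening: 0.003
grasp_force: 0.6
```

```bash
cat > chk.py <<'E'
from h import *
pv=np.array([504.4,211.4]);d=-np.array([.1106,.9939]);n=np.array([.9939,-.1106])
s=r.sense();print(s["eef_pos"],s["contact_force"])
for k in("scene","top"):
    f=r.grab_frame(k);P=pts(f);q=P[...,:2]-pv;x=q@d;y=q@n;z=P[...,2]
    m=(abs(y)<42)&(x>-125)&(x<57)&(z>70)&(z<240)&(f["z_map"]>0);a=np.polyfit(x[m],z[m],1);print(k,m.sum(),"tilt",-np.arctan(a[0]),"z0",a[1])
    cv2.imwrite(f"pics/{k}_c.png",f["img"])
    if k=="scene": cv2.imwrite("pics/s_c.png",cv2.resize(f["img"][180:330,220:420],None,fx=4,fy=4))
E
python3 chk.py
```

```text
[418.28713474 251.76315087 381.21799967] [ 0.00622381 -1.97378709  0.10744636]
scene 1427 tilt 0.010101512689144354 z0 134.1742836571936
top 1118 tilt 0.0071294976999161505 z0 133.66661195684424
```

Request:
apply_moves --deltas '[{"claw": 1, "delta_pos": [0.15, 0, 0], "yaw": 0}, {"claw": 1, "delta_pos": [0.1, 0, 0], "yaw": 0}, {"claw": 1, "delta_pos": [0, 0, 0], "yaw": 0}]'

```text
clock: 16.92
eef_pos: [418.5, 253.5, 381.0]
tcp_rot: [-3.141, 0.002, 1.451]
contact_force: [-0.1, -7.5, 1.2]
opening: 0.005
grasp_force: 3.7
```

Request:
apply_moves --deltas '[{"claw": 1, "delta_pos": [0.1, 0, 0], "yaw": 0}, {"claw": 1, "delta_pos": [-1, 0, 0], "yaw": 0}, {"claw": 1, "delta_pos": [-2, 0, 0], "yaw": 0}, {"claw": 1, "delta_pos": [0, 0, -4], "yaw": 0}, {"claw": 1, "delta_pos": [0, 0, -5], "yaw": 0}, {"claw": 1, "delta_pos": [3, -5, -2], "yaw": 0}, {"claw": 1, "delta_pos": [3, -5, 0], "yaw": 0}, {"claw": 1, "delta_pos": [0, 0, 0], "yaw": 0}]'

```text
clock: 17.92
eef_pos: [320.6, 297.7, 491.6]
tcp_rot: [-3.141, -0.002, 1.455]
contact_force: [-0.4, -0.6, -0.3]
opening: -0.001
grasp_force: 0.0
```

```bash
python3 chk.py
```

```text
[320.58069039 297.67412239 491.63750693] [-0.40283607 -0.62507352 -0.30181747]
scene 1437 tilt 0.0016930458181243096 z0 134.1951851022273
top 1303 tilt 1.170916944588354e-05 z0 133.68267422072
```

View pics/s_c.png

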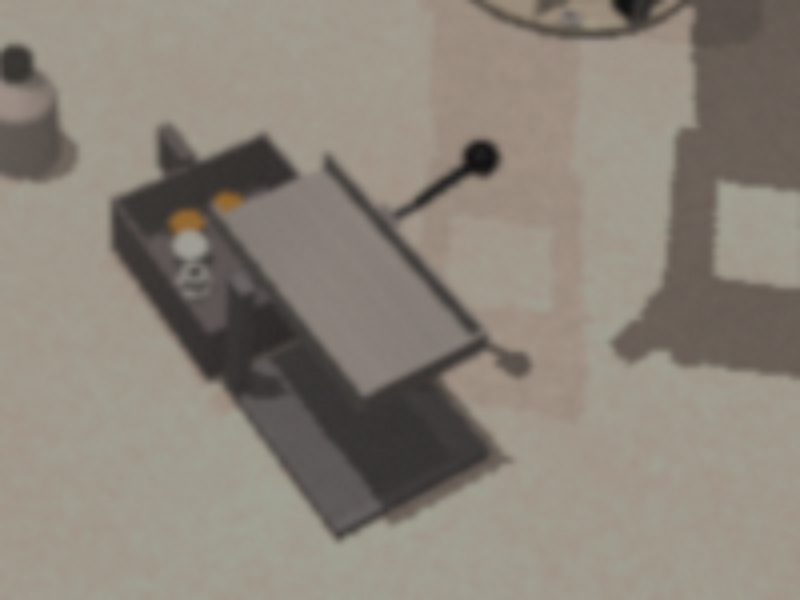

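The tray is level and empty. The tub stands flat under the lip: two nuts and both bushes are visible at (186,220), (228,200), (190,245) and (195,280). The third nut was seen in the tub in the previous picture and is now hidden by the tray.

```bash
python3 -c "
from rig import r
print(r.sign_off())"
```

```text
the job is handed in; nothing more can be done
None
```

The job is handed in at about 18 s on the clock: all five fittings are in the tub, which stands flat under the lip, the tray is back level, and no bystander was touched; the lever slipped from the grip before the full tip, but the tray had already emptied.

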